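# Change over the bench power strip

## Task

Change over the bench power strip, whose two adapters must never be on together: first switch off the outlet with the flat round adapter, then switch on the outlet with the tall square adapter, pressing each rocker gently with the fingertips until it is fully over (a rocker is on when its end next to the outlet is down). Leave the switch of the empty outlet as it is, do not bump the adapters, shift or lift nothing on the bench, and withdraw.

Things in the scene. Friction and masses are not known exactly. Their poses are not given: they have to be found in the camera images.
- strip: bench power strip fixed to the worktop, 156 x 160 x 36 mm: a grey base with three white outlet units side by side, 48 mm apart. Origin: centre of its underside. +x points from the rocker switches (robot's side) to the outlets (far side), y along the row, z up. An upright wall panel stands to its right along the edge of the bench, and the pull chain of a lamp hangs down to about 0.5 m above the worktop to its left
- way_round: outlet unit that carries the flat round adapter, white, 150 x 47 x 30 mm, top 36 mm above the worktop; origin at the centre of its underside, axes as the strip's. Its rocker's pivot is at x = -38 mm, its outlet at x = +48 mm. The three units may stand in any order
- way_square: outlet unit that carries the tall square adapter, same size, origin and axes as the other
- adapter_round: flat round black adapter plugged in its outlet, 42 mm across, 16 mm high; origin at the centre of its underside, 37 mm above the worktop
- adapter_square: tall square black adapter plugged in its outlet, 40 x 40 x 40 mm; origin at the centre of its underside, 37 mm above the worktop
- rocker_round (a joint): rocker of the flat round adapter's outlet, on at start; black, 60 x 28 mm. Rad: +0.22 on (half next to the outlet down), -0.22 off (near half, on the robot's side, down). From the side a shallow V: each half rises outwards at 0.22 rad, so the pressed half lies level, face 42 mm above the worktop, and the other end about 13 mm higher. Friction holds it where left; about 3 N near the raised end turns it, to a hard stop.
- rocker_square (a joint): rocker of the outlet with the tall square adapter, off at the start; same shape and values as rocker_round
- rocker_empty (a joint): rocker of the empty outlet, on at the start and to stay on; same shape and values
- round_near_end (a point): point in the middle of the width of this rocker's face, 22 mm from the pivot, on the half nearer the robot (pressing it down switches the flat round adapter off); it moves with the rocker (42 mm above the worktop when that half is down, 51 mm when raised)
- square_outlet_end (a point): point in the middle of the width of this rocker's face, 22 mm from the pivot, on the half next to the outlet (pressing it down switches the tall square adapter on); it moves with the rocker (42 mm above the worktop when that half is down, 51 mm when raised)
- jar_tall: paint jar, 26 mm across, 64 mm high, loose behind the strip; origin at the centre of its underside
- jar_small: small clear mixing jar with white cap, 32 mm across, 49 mm high, loose behind the strip; origin at the centre of its underside
- pot_wide: wide white paint pot, 40 mm across, 50 mm high, loose behind the strip; origin at the centre of its underside
- glue_pack: twin glue pack with two caps, 41 x 75 x 68 mm, loose near the bench's near end; origin at the centre of its underside
- tape: roll of tape lying flat, 54 mm across, 18 mm high, loose on the far left of the strip; origin at the centre of its underside
- sand_block: sanding block, 45 x 70 x 18 mm, loose in front of the strip; origin at the centre of its underside

How it is judged:
On the way, in this order (a step that is already met when the one before it is completed fails the run):
1. the outlet with the flat round adapter is switched off (value of joint rocker_round below -0.15 rad), for 0.2 s.
2. the outlet with the tall square adapter is switched on (value of joint rocker_square above 0.15 rad), for 0.2 s.
At the end, for the whole second after the job is handed in: rocker_round off (below -0.15 rad), rocker_square on (above 0.15 rad), the empty outlet's rocker still on (above 0.12 rad), loose things within 10 mm of where they stood (value of joint rocker_round below -0.15 rad and value of joint rocker_square above 0.15 rad and value of joint rocker_empty above 0.12 rad and distance of each of jar_tall, jar_small, pot_wide, sand_block, glue_pack, tape from where it was at the start of the episode below 0.01 m); the robot touches nothing.
It fails at once if both adapters' outlets are on together (value of joint each of rocker_round, rocker_square above 0 rad).
It fails at once if the switch of the empty outlet is moved (value of joint rocker_empty below 0.12 rad).
It fails at once if an adapter is bumped (more than 3 N) (contact force between any of the fingers, the arm and adapter_round above 3 N or contact force between any of the fingers, the arm and adapter_square above 3 N).
It fails at once if a rocker is pressed hard (more than 40 N) (contact force between the fingers and rocker_round above 40 N or contact force between the fingers and rocker_square above 40 N).
It fails at once if a loose thing on the bench is shifted by more than 10 mm or lifted (distance of any of jar_tall, jar_small, pot_wide, sand_block, glue_pack, tape from where it was at the start of the episode above 0.01 m).
It also fails if it takes over 32 s, if anything falls off the work surface, if the arm or the gripper's body presses on something with over 40 N, if the wrist force passes 120 N, or if a joint passes its speed limit or range.

## Robot

A 6-joint arm with a two-finger parallel gripper is mounted at the origin on a cart in front of the work surface, level with it; the furniture and walls round the work are solid. World frame = base frame: x ahead of the robot, y to its left, z up, the work surface at z = 0. Lengths are in m, angles in rad, forces in N, time in s.
With the tool pointing down it reaches from about 0.275 to 0.825 m from the base axis. Payload 4.9 kg.
Tool frame: the origin (TCP) lies midway between the tips of the shut fingers; the grasp point (between the pads) lies 19 mm behind it (grip_point_offset is the distance from the TCP to the grasp point, in m); z points along the fingers, y is the line along which they close (so a half turn about z gives the same grasp; the last joint's range is limited). The gripper opens to 85 mm and grips with 20 to 120 N. Pads are 22 mm wide; open, the fingers measure 114 mm over their backs; the gripper's body (76 mm by 85 mm) begins 54 mm behind the grasp point. The pads swing forward as they close: fully open they stand 13 mm farther back than shut.
Start: joints at [-1.357, 0.326, -0.193, 1.052, 0, 1.437], TCP at [0.187, -0.517, 0.231] pointing down, gripper open.
Joint ranges: [-2.65, 2.65], [-0.97, 1.79], [-1.3, 1.35], [-1.93, 2.1], [-1.47, 1.37], [-3.14, 3.14]. Speed limits (rad/s): [2.57, 2.57, 3.14, 3.14, 3.14, 3.14].

## Interface

Orientations are given as a rotation vector (axis times angle).
In Python, from cell import * gives the robot as it stands. Calls block until the motion is done:
- movep(position, orientation): joint-space move of the TCP to a pose.
- move_l(position, velocity=0.15, rot=None, until_force=None): straight line of the TCP; rot=None keeps the orientation; velocity is the mean speed in m/s. With until_force (N) it stops when the force on the tool has changed by that much, and returns True; else False.
- set_joints(angles): joint-space move.
- let_go() and grab(newtons=None): open the fingers fully, or close them until they stop; newtons is the grip in N (None keeps the last).
- sleep(seconds).
- ik(position, orientation): joint angles nearest the present ones, or None.
- get_state(): the state.
- grab_frame(name): name is "scene" or "top"; returns a dict with "img" (400x640x3 uint8, red, green, blue), "fx", "fy", "cx", "cy" (pixels), "cam_to_world" (4x4, takes a point from camera to world coordinates). Camera axes: x right, y down, z forward; pixel columns grow to the right and rows downward; lengths in m; the calibration is good to about 2 mm. A picture is of the moment at which its call begins. There is no depth.
A pose or a line that the arm cannot do raises MotionError and nothing moves.
- sign_off(): hands the job in; it is judged then, once.
Trained networks look in the newest picture that a camera, given by its name, has taken for a name from the list of things; names that differ only in an ending like _2 or _b are one class to them, and where a whole thing is asked for, a point or a joint stands for the part that bears it (a point fixed in the world has none). Each returns a list of dicts, best first, with "score" (0 to 1); they miss things now and then, are a little off and sometimes report something else, mostly with a low value. They report only what shows in the picture. A call takes as long as a camera call.
- spot_in(camera, name): "centre" ([column, row] in pixels, amid what is visible of it).
- silhouettes(camera, name): "mask" (400x640 bool, what is visible of it) and "centre" ([column, row] in pixels, amid what is visible of it).
- tip_of(camera, name): "centre" ([column, row] in pixels: a listed point, or the origin of a listed thing).
The state is a dict: "clock": time; "q": joint angles; "joint_velocities": joint speeds; "tau": joint torques, N m; "position": TCP position; "eef_rot": TCP orientation; "contact_force": force on the tool from outside, world axes, zero at the start; "wrist_torque": the same for the moment, N m; "finger_gap": opening from 0.0 (shut) to 1.0 (fully open); "grasp_force": force on a finger pad.
Only numpy, scipy, OpenCV 4.12 (cv2) and the standard library are available. Lean on these libraries where they do the work, as an engineer would, in place of code of your own. Each camera call takes 0.05 s, during which the arm holds its last target. There are 200 camera calls.

## Working session

There is one attempt and no reset: what is moved stays moved. The work goes in short steps, each a Python script; the robot and the scene stay as the last script left them, time stands still between calls to the robot, and variables do not carry over. Pictures are saved under pics/ and viewed, at most 10 in all, crops included, and the job is handed in when it is done.

```bash
mkdir -p pics; cat > h.py <<'E'
from cell import *
import numpy as np, cv2
def ray(f,px,z):
    M=np.array(f["cam_to_world"]); d=M[:3,:3]@np.array([(px[0]-f["cx"])/f["fx"],(px[1]-f["cy"])/f["fy"],1.])
    o=M[:3,3]; return o+d*(z-o[2])/d[2]
E
python3 - <<'E'
from h import *
for c in("scene","top"):
    f=grab_frame(c); cv2.imwrite(f"pics/{c}0.png",f["img"][:,:,::-1]); print(c,np.round(f["cam_to_world"],3)[:3,3], f["fx"])
    for n,z in[("round_near_end",.051),("square_outlet_end",.051),("adapter_round",.037),("adapter_square",.037),("way_round",.006),("way_square",.006),("strip",0),("rocker_empty",.04),("sand_block",0),("tape",0),("glue_pack",0)]:
        for r in tip_of(c,n)[:2]: print(n,round(r["score"],2),np.round(r["centre"]),np.round(ray(f,r["centre"],z),3))
print(get_state()["eef_rot"],get_state()["clock"])
E
```

```text
scene [ 1.177 -0.456  0.508] 452.08178065275433
round_near_end 0.86 [296. 189.] [ 0.397 -0.205  0.051]
square_outlet_end 0.73 [266. 197.] [ 0.409 -0.273  0.051]
square_outlet_end 0.64 [261. 225.] [ 0.506 -0.307  0.051]
adapter_round 0.6 [279. 224.] [ 0.49  -0.269  0.037]
adapter_round 0.21 [284. 223.] [ 0.491 -0.26   0.037]
adapter_square 0.9 [253. 218.] [ 0.457 -0.31   0.037]
way_round 0.69 [286. 223.] [ 0.447 -0.243  0.006]
way_square 0.7 [260. 224.] [ 0.433 -0.294  0.006]
strip 0.19 [228. 260.] [ 0.52  -0.373  0.   ]Traceback (most recent call last):
  File "<stdin>", line 5, in <module>
ValueError: it knows: adapter_round, adapter_square, glue_pack, jar_small, jar_tall, pot_wide, round_near_end, sand_block, square_outlet_end, strip, tape, way_round, way_square
```

```bash
python3 - <<'E'
from h import *
for c in("top",):
    f=grab_frame(c); cv2.imwrite(f"pics/{c}0.png",f["img"][:,:,::-1]); print(c,np.round(f["cam_to_world"],3), f["fx"])
    for n,z in[("round_near_end",.051),("square_outlet_end",.051),("adapter_round",.037),("adapter_square",.037),("way_round",.006),("way_square",.006),("strip",0),("sand_block",0),("tape",0),("glue_pack",0)]:
        for r in tip_of(c,n)[:2]: print(n,round(r["score"],2),np.round(r["centre"]),np.round(ray(f,r["centre"],z),3))
print(get_state()["eef_rot"],get_state()["clock"])
E
```

```text
top [[-0.027 -0.99   0.136  0.39 ]
 [-1.     0.028  0.011 -0.216]
 [-0.015 -0.135 -0.991  0.962]
 [ 0.     0.     0.     1.   ]] 504.18560697100446
round_near_end 0.58 [321. 268.] [ 0.403 -0.215  0.051]
round_near_end 0.39 [352. 220.] [ 0.487 -0.273  0.051]
square_outlet_end 0.93 [352. 262.] [ 0.412 -0.271  0.051]
adapter_round 0.75 [351. 218.] [ 0.493 -0.273  0.037]
adapter_round 0.56 [339. 238.] [ 0.455 -0.249  0.037]
adapter_square 0.7 [372. 230.] [ 0.469 -0.31   0.037]
way_round 0.81 [337. 240.] [ 0.455 -0.246  0.006]
way_square 0.8 [358. 254.] [ 0.426 -0.286  0.006]
sand_block 0.61 [299. 291.] [ 0.361 -0.173  0.   ]
sand_block 0.45 [238. 254.] [ 0.433 -0.059  0.   ]
tape 0.64 [314. 128.] [ 0.677 -0.209  0.   ]
glue_pack 0.63 [240. 259.] [ 0.424 -0.061  0.   ]
[-3.09414880e+00 -5.43583502e-01  1.68207823e-05] 0.95
```

View pics/scene0.png

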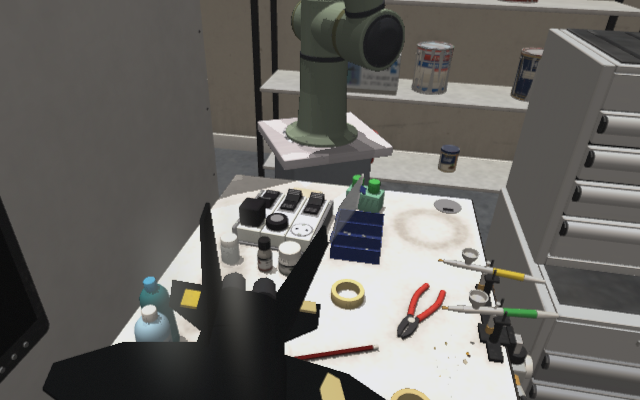

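View pics/top0.png

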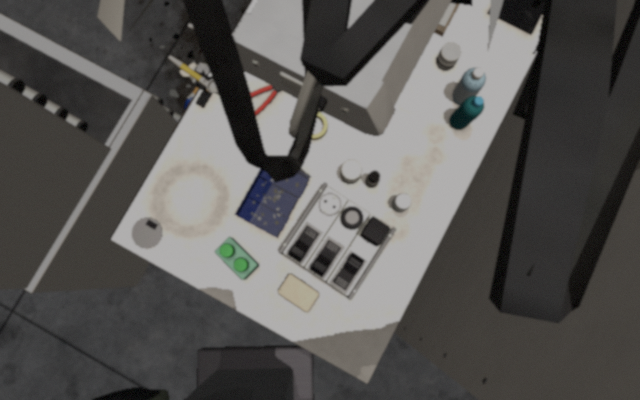

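The row runs square (right), round (middle), empty (left). I'll fit the strip pose and overlay it on the image, and find where the wall's near end and the chain are.

```bash
cat >> h.py <<'E'
def proj(f,p):
    M=np.linalg.inv(np.array(f["cam_to_world"])); c=M[:3,:3]@np.array(p)+M[:3,3]
    return np.array([f["fx"]*c[0]/c[2]+f["cx"],f["fy"]*c[1]/c[2]+f["cy"]])
def w(s,p):   # strip pose s=(x,y,yaw), local p -> world
    c,q=np.cos(s[2]),np.sin(s[2]); return np.array([s[0]+c*p[0]-q*p[1],s[1]+q*p[0]+c*p[1],p[2]])
E
python3 - <<'E'
from h import *
from scipy.optimize import least_squares
L={"round_near_end":(-.060,0,.051),"square_outlet_end":(-.016,-.048,.051),"adapter_round":(.048,0,.037),"adapter_square":(.048,-.048,.037),"way_round":(0,0,.006),"way_square":(0,-.048,.006)}
F={};obs=[]
for c in("scene","top"):
    F[c]=grab_frame(c)
    for n in L:
        for r in tip_of(c,n)[:1]:
            if r["score"]>.5: obs.append((c,n,r["centre"]))
    for n,z in(("adapter_round",.045),("adapter_square",.057)):
        for r in silhouettes(c,n)[:1]:
            print(c,n,r["centre"],r["mask"].sum())
            obs.append((c,n+"*",r["centre"]))
L["adapter_round*"]=(.048,0,.047);L["adapter_square*"]=(.048,-.048,.061)
fun=lambda s:np.concatenate([proj(F[c],w(s,L[n]))-p for c,n,p in obs])
s=least_squares(fun,[.45,-.245,-.57],loss="soft_l1",f_scale=1.5).x
print(s)
for o,r in zip(obs,fun(s).reshape(-1,2)): print(o[:2],np.round(r,1))
np.save("s.npy",s)
for c,(x0,y0,x1,y1) in(("top",(250,160,450,310)),("scene",(200,150,400,300))):
    im=cv2.resize(F[c]["img"][y0:y1,x0:x1,::-1],None,fx=4,fy=4,interpolation=cv2.INTER_CUBIC)
    def poly(P,col): cv2.polylines(im,[np.int32([(proj(F[c],w(s,p))-(x0,y0)+.5)*4 for p in P])],True,col,1)
    for k in(-1,0,1):
        y=.048*k; poly([(-.075,y-.0235,.036),(.075,y-.0235,.036),(.075,y+.0235,.036),(-.075,y+.0235,.036)],(0,255,0))
        poly([(-.068,y-.014,.045),(-.008,y-.014,.045),(-.008,y+.014,.045),(-.068,y+.014,.045)],(0,0,255))
    poly([(.048+.021*np.cos(a),.021*np.sin(a),.053) for a in np.linspace(0,6.2,20)],(255,0,255))
    poly([(.048+a,-.048+b,.077) for a,b in((-.02,-.02),(.02,-.02),(.02,.02),(-.02,.02))],(255,0,255))
    cv2.imwrite(f"pics/{c}1.png",im)
f=F["top"]
print("wall end",ray(f,(410,287),0),ray(f,(500,305),.5),"edge",ray(f,(370,381),0),ray(f,(540,40),0), "scene",ray(F["scene"],(215,185),0))
E
```

```text
scene adapter_round [278.8, 219.1] 372
scene adapter_square [250.2, 211.9] 713
top adapter_round [350.0, 217.2] 399
top adapter_square [373.3, 227.1] 538
[ 0.45360708 -0.24480783 -0.57658528]
('scene', 'round_near_end') [-2.3  4. ]
('scene', 'square_outlet_end') [-1.8  5.2]
('scene', 'adapter_round') [-0.2 -0.3]
('scene', 'adapter_square') [ 0.8 -0.7]
('scene', 'way_round') [-1.4 -0.5]
('scene', 'way_square') [ 4.5 -0.7]
('scene', 'adapter_round*') [-0.4  1.5]
('scene', 'adapter_square*') [ 3.4 -1.3]
('top', 'round_near_end') [-3.1  1.4]
('top', 'square_outlet_end') [-1.5 -4.7]
('top', 'adapter_round') [ 0.4 -0.2]
('top', 'adapter_square') [-0.   0.3]
('top', 'way_round') [2.5 1.5]
('top', 'way_square') [ 0.3 -3.3]
('top', 'adapter_round*') [ 0.  -0.7]
('top', 'adapter_square*') [0.2 2.4]
wall end [ 0.36281292 -0.38150138  0.        ] [ 0.35899043 -0.37511401  0.5       ] edge [ 0.19452441 -0.29937658  0.        ] [ 0.84389149 -0.66660028  0.        ] scene [ 0.23385544 -0.35074548  0.        ]
```

View pics/top1.png

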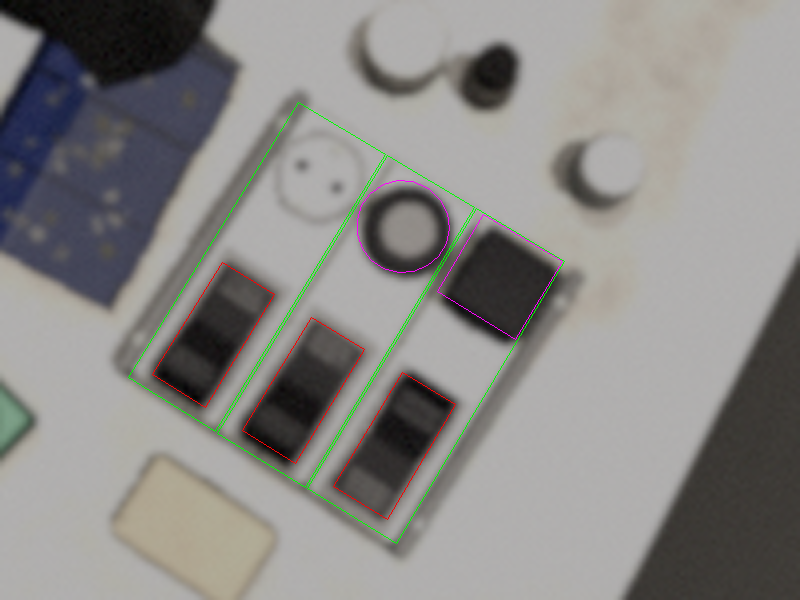

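View pics/scene1.png

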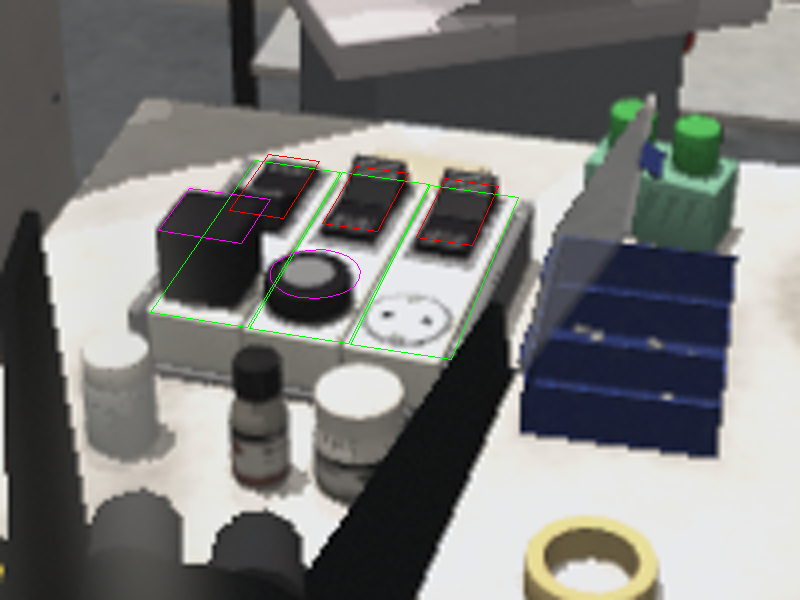

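The overlay fits to within about 3 mm, and the rocker states match the brief. The wall's near end is at about (0.36, -0.38) and it is about 0.5 m high, so I have to retract before swinging past it. One look for the chain first.

```bash
python3 - <<'E'
import cv2
im=cv2.imread("pics/top0.png")[0:190,170:420]
cv2.imwrite("pics/c1.png",cv2.resize(cv2.convertScaleAbs(im,alpha=1.5,beta=30),None,fx=3.1,fy=3.1,interpolation=cv2.INTER_CUBIC))
from h import *
from scipy.spatial.transform import Rotation as R
s=np.load("s.npy")
a=w(s,(-.060,0,.1));b=w(s,(-.016,-.048,.1)); print(a,b)
print(R.from_rotvec(get_state()["eef_rot"]).as_matrix().round(2))
for y in(s[2],s[2]+np.pi):
    rv=(R.from_euler("z",y)*R.from_euler("x",np.pi)).as_rotvec()
    for p in(a,b,(.11,-.30,.25),(.27,-.175,.25)):
        q=ik(p,rv); print(None if q is None else np.round(q,2))
E
```

```text
[ 0.40330733 -0.21209796  0.1       ] [ 0.41402592 -0.27632499  0.1       ]
[[ 0.94  0.34 -0.  ]
 [ 0.34 -0.94  0.  ]
 [-0.   -0.   -1.  ]]
[-0.65  0.3  -0.61  0.66  0.    3.07]
[-0.74  0.37 -0.51  0.69  0.    2.98]
[-1.45 -0.13 -0.66  1.04  0.    2.27]
[-0.81 -0.13 -0.66  1.04  0.    2.91]
[-0.65  0.3  -0.61  0.66  0.   -0.07]
[-0.74  0.37 -0.51  0.69  0.   -0.16]
[-1.45 -0.13 -0.66  1.04  0.   -0.88]
[-0.81 -0.13 -0.66  1.04  0.   -0.23]
```

View pics/c1.png

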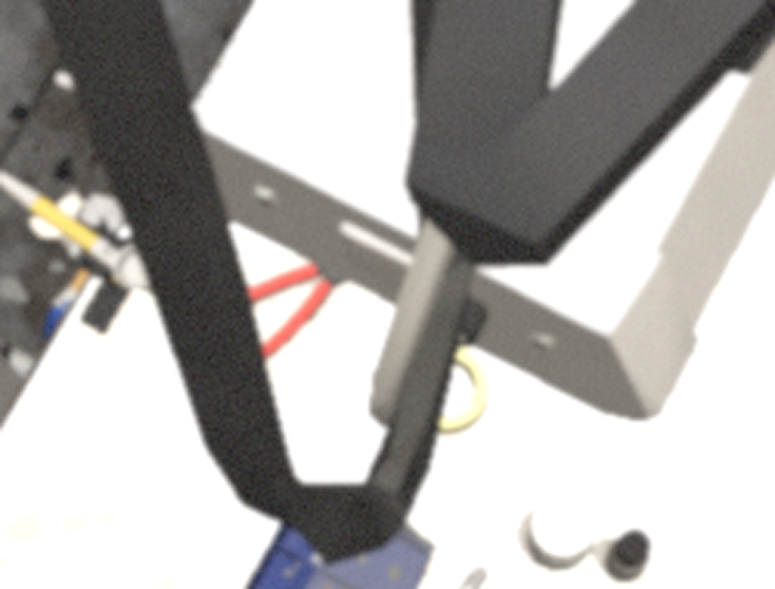

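No chain shows over the route, and the lamp elbow at crop (340,530) lies beyond the strip. I'll stay low: retract, swing, then extend over the round rocker.

```bash
python3 - <<'E'
from h import *
from scipy.spatial.transform import Rotation as R
s=np.load("s.npy")
rv=(R.from_euler("z",s[2]+np.pi)*R.from_euler("x",np.pi)).as_rotvec()
move_l([.11,-.30,.24],.3)
grab(20)
movep([.27,-.175,.2],rv)
move_l(w(s,(-.060,0,.10)),.2,rot=rv)
st=get_state(); print(st["clock"],st["position"],st["finger_gap"],st["contact_force"])
f=grab_frame("top"); cv2.imwrite("pics/t2.png",cv2.resize(f["img"][160:310,250:450,::-1],None,fx=3,fy=3))
f=grab_frame("scene"); cv2.imwrite("pics/s2.png",cv2.resize(f["img"][80:280,180:420,::-1],None,fx=3.3,fy=3))
E
```

```text
5.9333 [ 0.40264335 -0.21197271  0.10021075] 0.00236222780663313 [-0.24312475  0.76228242 -0.17402306]
```

View pics/s2.png

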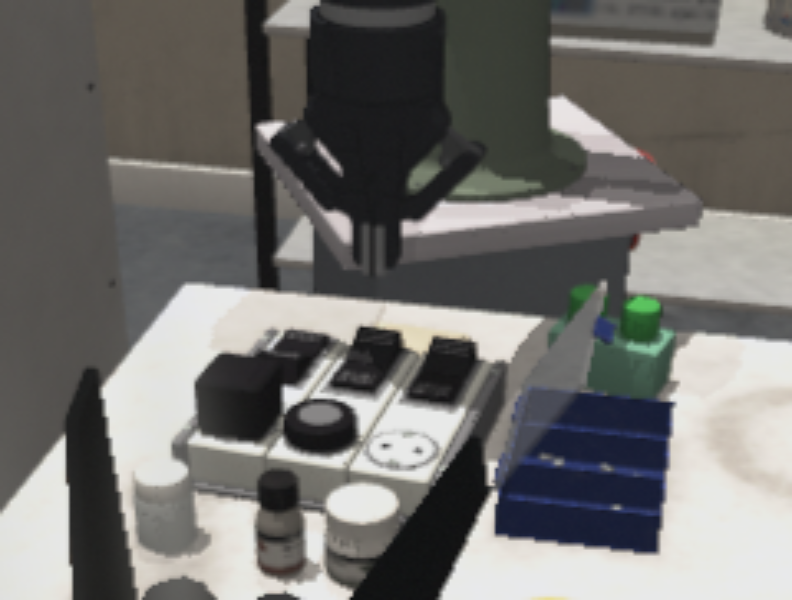

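The fingertips at (375,265) are in line with the near end of the round rocker at (378,335), so I'll press.

```bash
python3 - <<'E'
from h import *
s=np.load("s.npy")
move_l(w(s,(-.060,0,.062)),.1)
hit=move_l(w(s,(-.060,0,.0405)),.02,until_force=12)
st=get_state(); print(hit,st["clock"],st["position"],st["contact_force"])
sleep(.25)
move_l(w(s,(-.060,0,.10)),.12)
f=grab_frame("scene"); cv2.imwrite("pics/s3.png",cv2.resize(f["img"][150:250,230:370,::-1],None,fx=5,fy=5,interpolation=cv2.INTER_CUBIC)); print(get_state()["clock"])
E
```

```text
True 7.5 [ 0.40305533 -0.21189262  0.04212312] [-0.80058938  0.70529438  6.70159743]
8.4333
```

View pics/s3.png

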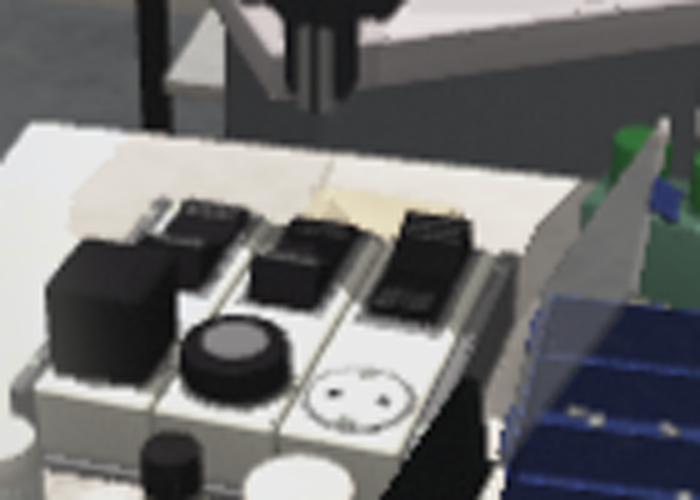

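The round rocker (285,275) now has its outlet end raised, like the square one, and the tip stopped at z = 42 mm, so it is fully over. Next is the square rocker.

```bash
python3 - <<'E'
from h import *
s=np.load("s.npy")
move_l(w(s,(-.018,-.048,.10)),.15)
move_l(w(s,(-.018,-.048,.062)),.1)
hit=move_l(w(s,(-.018,-.048,.0405)),.02,until_force=12)
st=get_state(); print(hit,st["clock"],st["position"],st["contact_force"])
sleep(.25)
move_l(w(s,(-.018,-.048,.10)),.12)
move_l([.28,-.18,.15],.2)
f=grab_frame("scene"); cv2.imwrite("pics/s4.png",cv2.resize(f["img"][150:250,230:370,::-1],None,fx=5,fy=5,interpolation=cv2.INTER_CUBIC)); print(get_state()["clock"])
E
```

```text
True 10.4917 [ 0.41249753 -0.27543976  0.04213135] [-0.86197417  0.33198398  5.63624105]
12.425
```

View pics/s4.png

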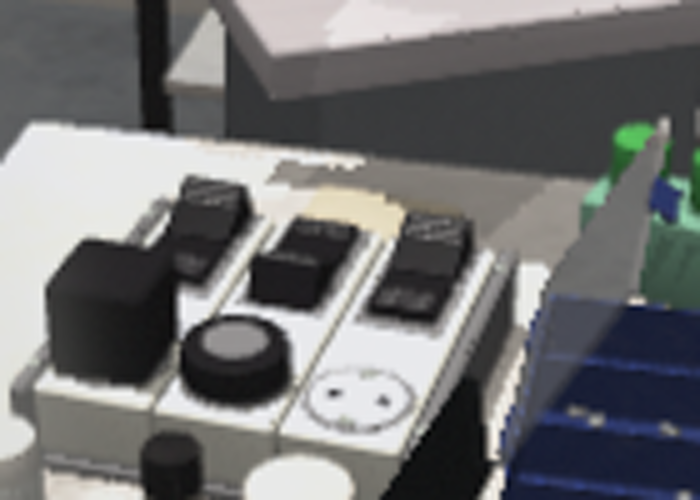

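The square rocker (210,220) is now on, the round one (300,265) is off, and the empty outlet's (425,260) is still on. The arm is clear.

```bash
python3 -c "
from cell import *
print(sign_off())"
```

```text
the job is handed in; nothing more can be done
None
```

The job is handed in at about 12.4 s of the 32 s allowed: I switched the round adapter's outlet off first, then the square one's on; the last picture shows the empty outlet's switch still on and the arm withdrawn (no verdict was returned).

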